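Load the nozzled cartridge from the crowded rack into the cartridge gun

ROBOT

A 6-joint arm with a two-finger parallel gripper is mounted at the origin on the work surface. World frame = base frame: x ahead of the robot, y to its left, z up, the work surface at z = 0. Lengths are in m, angles in rad, forces in N, time in s.
With the tool pointing down it reaches from about 0.3 to 0.775 m from the base axis. Payload 14.6 kg.
Tool frame: the origin (TCP) lies midway between the tips of the shut fingers; the grasp point (between the pads) lies 19 mm behind it; x points along the fingers, z is the direction in which the jaws open and shut, and the axes are right-handed (so a half turn about x gives the same grasp; the last joint's range is limited). The gripper opens to 94 mm and grips with 3 to 60 N. Pads are 16 mm wide; open, the fingers measure 119 mm over their backs; the gripper's body (75 mm by 177 mm) begins 78 mm behind the grasp point.
Start: joints at [1.141, 0.3, 1.521, -0, 1.321, -0.067], TCP at [0.195, 0.514, 0.205] pointing down, gripper open.
Joint ranges: [-3.03, 3.03], [-0.79, 2.21], [0.23, 2.52], [-1.04, 4.18], [0, 3.07], [-2.55, 2.55]. Speed limits (rad/s): [2.22, 2.22, 2.57, 3.14, 3.14, 3.14].

INTERFACE

Orientations are given as a unit quaternion [x, y, z, w].
In Python, from cell import bot gives the robot as it stands.
- The arm moves only by the shell command python3 -m creep 'ROWS'. ROWS is a JSON object of lists of equal length, an entry for each row: "dp": the shift along the tool's x, y, z in m, a list of three; "yaw": the turn about the tool's x in degrees; "claw": the opening, from 0 (shut) to 1 (fully open). A call has exactly 8 rows; each row shifts and turns the commanded pose from where the row before left it, along the tool's axes as they then stand; what a row does not reach is not made up. A row lasts 1/10 s, in which the tool goes at most 50 mm and 8.59 degrees, less where a joint would pass 70% of its speed; a pose out of reach is approached as far as the arm can. A call is refused whole if a number of a shift passes 0.05 or a number of a turn 8.59, either way. A call with a gripper value outside its range is refused whole. The fingers move at their own pace and stop on an object; the grip force is fixed at half the most. Time passes only in rows, so rows that do not move let the fingers close, or fill a call up. It gives the time, the measured TCP pose, the force and the opening at its end, in the units of the state.
- bot.get_obs(): the state, without advancing time (a new reading comes with each control period).
- bot.snapshot(name): name is "scene" or "top" or "wrist"; returns a dict with "img" (480x640x3 uint8, blue, green, red), "camera_matrix" (3x3 intrinsics, pixels), "distortion" ([k1, k2, p1, p2, k3] as OpenCV has them; the pictures are not rectified), "R" (3x3) and "t" (3): a world point X has camera coordinates R X + t; the wrist camera has in their place "tool_from_camera" (4x4, takes a point from camera to tool coordinates, whose origin is the TCP and whose axes are the tool frame's). Camera axes: x right, y down, z forward; pixel columns grow to the right and rows downward; lengths in m; the calibration is good to about 2 mm. A picture is of the moment at which its call begins: read the wrist's pose just before it. There is no depth.
- bot.job_done(): hands the job in, once; it reports no verdict.
The state is a dict: "time": time; "q": joint angles; "qvel": joint speeds; "joint_torque": joint torques, N m; "ee_pos": TCP position; "orientation": TCP orientation; "contact_force": force on the tool from outside, world axes, zero at the start; "moment": the same for the moment, N m; "gripper_width": finger opening in m.
Only numpy, scipy, OpenCV 4.12 (cv2) and the standard library are available. Lean on these libraries where they do the work, as an engineer would, in place of code of your own. Each camera call takes 0.05 s, during which the arm holds its last target. There are 200 camera calls.

TASK

Load the cartridge gun: take the one cartridge that has a long pointed nozzle out of the sloping rack, reaching in between its neighbours and leaving them lying in their places. Lay it, without dropping it, in the gun's upturned cradle with the nozzle through the slot of the front plate, and let go. Then slide the plunger rod forward by its hook until the cartridge is held snug, with no play left, between the plunger and the front plate, without forcing it.

Things in the scene. Friction and masses are not known exactly. Their poses are not given: they have to be found in the camera images.
- cartridge_mid (a point): the cartridge to load, at the centre of its barrel: white plastic, 47 mm diameter, 150 mm long, flat base and shoulder, then a pointed nozzle 50 mm long on the axis (19 mm thick at its foot, 7 mm at its tip); 195 to 365 g. z axis: along the barrel from base to nozzle. It starts in any of the rack's five places, nozzle uphill.
- cartridge_base (a point): centre of the cartridge's flat black base (the end the plunger presses), 75 mm from its middle; z along the barrel towards the nozzle
- cartridge_shoulder (a point): centre of the cartridge's flat shoulder (the nozzle end of the barrel), 75 mm from its middle; z along the barrel towards the nozzle
- rack: fixed plywood rack; origin on the bench under the middle of the row. x away from the robot, y along the row, z up. Five tubes lie at 76 mm pitch along y, 29 mm free between the 47 mm barrels and beside the outer ones. Each slopes up at 35 degrees above level towards x, its base against a lip that reaches 16 mm up the base. The 15 mm side frames stay below the tubes.
- rack_middle (a point): the point on the axis, at mid-length of the barrel, of the tube in the rack's middle place, 117 mm above the bench; axes as the rack. Tubes lie in V saddles, 20 mm long, under the barrel 30 and 122 mm from its base; between the saddles nothing is under a tube for 40 mm below its underside.
- capped_a_mid (a point): a neighbour to be left in the rack: same barrel as the cartridge, but with a flat screw cap 20 mm high in all and no nozzle. Point and axis as for the cartridge.
- capped_b_mid (a point): a second neighbour like capped_a
- stub_mid (a point): a neighbour to be left in the rack: same barrel with only a bare 18 mm thick, 12 mm long neck and no nozzle. Point and axis as for the cartridge.
- spray_can_mid (a point): a neighbour to be left in the rack: aluminium spray can, 47 mm diameter, 135 mm to its shoulder, 174 mm with its grey cap. This point is on its axis 75 mm from its base.
- gun: open-frame cartridge gun, fixed on wooden blocks, cradle open upwards, pistol grip lying towards the robot; origin on the bench under the middle of the cradle. y along the gun from front plate to rod, x away from the robot, z up. Blocks under the cradle: 80 mm wide, 44 mm high, 30 mm long, at y = -65 and +60 mm. Rear plate 58 mm across at y = +97 mm, black handle behind it.
- gun_axis (a point): the middle of the cradle, on the axis a lying cartridge has (to 1 mm), 70 mm above the bench; axes as the gun. The cradle is a shallow steel channel 40 mm wide whose edges stay 12 mm below the axis, so fingers can pass outside it.
- gun_front (a point): centre of the inner face of the gun's front plate, on the axis, 90 mm from gun_axis towards -y; axes as the gun. The plate is 4 mm thick, 58 mm wide and reaches 16 mm above the axis; a 24 mm wide slot, open at the top, takes the nozzle; its bottom is 12 mm below the axis.
- plunger_face (a point): centre of the front face of the plunger disc (39 mm diameter, 5 mm thick), which faces the front plate on the gun's axis; 180 mm from the plate when the rod is fully back
- rod_hook (a point): the hook at the rod's end: the 8 mm rod bends straight up there, 205 mm behind the plunger face. This point is half-way up the 40 mm high upright, 90 mm above the bench. Nothing stands under or behind it; it is pushed towards the front plate.
- plunger (a joint): how far the rod is slid forward (m), 0 fully back to 0.160, growing towards the front plate (gun -y); starts at 0 to 0.010. It slides forward against about 3 N of friction and stays where left; pushing a lying cartridge along takes 1 to 3 N more. With the cartridge against the front plate it stops at 0.030 and the force rises sharply.
Things that resemble listed ones, but are neither listed nor needed, are in the scene too. Leave any turquoise look-alike of the part that bears cartridge_mid alone.

How it is judged:
On the way, in this order (a step that is already met when the one before it is completed fails the run):
1. the cartridge is lifted out of the rack (distance of cartridge_mid from where it was at the start of the episode above 0.06 m and height (world z) of cartridge_mid above 0.15 m and contact force between the fingers and cartridge above 0.5 N), for 0.1 s.
2. the cartridge lies in the cradle, nozzle through the front slot, let go (x of cartridge_mid in the frame of gun_axis between -0.005 and 0.005 m and z of cartridge_mid in the frame of gun_axis between -0.005 and 0.006 m and angle between the z axis of cartridge_mid and the y axis of gun_axis, either way round below 0.06 rad and y of cartridge_shoulder in the frame of gun_front above -0.004 m and y of cartridge_shoulder in the frame of gun_axis below -0.04 m and contact force between the fingers and cartridge below 0.1 N), for 0.2 s.
At the end, for the whole second after the job is handed in: The cartridge lies released and at rest in the cradle, axis within 5 mm and 0.06 rad of the gun's, shoulder within 2 mm of the front plate, nozzle through its slot; plunger within 6 mm of its base and bearing on it (over 0.5 N); the four neighbours within 12 mm of where they lay (all of step 2 and y of cartridge_shoulder in the frame of gun_front below 0.002 m and distance between plunger_face and cartridge_base below 0.006 m and contact force between plunger and cartridge above 0.5 N and linear speed of cartridge below 0.01 m/s and distance of each of capped_a_mid, capped_b_mid, stub_mid, spray_can_mid from where it was at the start of the episode below 0.012 m); the robot touches nothing.
It fails at once if a neighbour in the rack is knocked out of its place (moved more than 25 mm) (distance of any of capped_a_mid, capped_b_mid, stub_mid, spray_can_mid from where it was at the start of the episode above 0.025 m).
It fails at once if the cartridge is dropped (falls faster than 0.7 m/s out of the fingers) (linear speed of cartridge above 0.7 m/s and contact force between the fingers and cartridge below 0.05 N).
It fails at once if the plunger is forced against the cartridge with more than 60 N, which would pump the glue out (contact force between plunger and cartridge above 60 N).
It also fails if it takes over 51 s, if anything falls off the work surface, if the arm or the gripper's body presses on something with over 40 N, if the wrist force passes 120 N, or if a joint passes its speed limit or range.

## Working session

There is one attempt and no reset: what is moved stays moved. The work goes in short steps, Python scripts to look and compute and a shell command to move; the robot and the scene stay as the last step left them, time stands still between calls to the robot, and variables do not carry over. Pictures are saved under pics/ and viewed, about 8 in all and at most 12, crops included, and the job is handed in when it is done.

```bash
ls; mkdir -p pics; python3 - <<'E'
from cell import bot
import cv2,numpy as np,pickle
o=bot.get_obs();print(o)
d={}
for n in("scene","top","wrist"):
    s=bot.snapshot(n);d[n]=s;cv2.imwrite(f"pics/{n}0.png",s["img"])
    print(n,{k:np.round(v,3).tolist() for k,v in s.items() if k!="img"})
pickle.dump((o,d),open("s0.pkl","wb"))
E
```

```text
pics
{'time': 0.0, 'q': array([ 1.14139774e+00,  3.00468267e-01,  1.52158295e+00, -3.78870803e-05,
        1.32070276e+00, -6.66099389e-02]), 'qvel': array([-0.00164249, -0.00052481,  0.00124179, -0.00098553,  0.00141248,
        0.00041524]), 'joint_torque': array([ 8.68230163e-04, -5.31795430e+01, -3.52741170e+01,  7.08779809e-02,
        2.43610900e-02, -6.57323335e-05]), 'ee_pos': array([0.19509197, 0.51395267, 0.20488709]), 'orientation': array([-0.40181995,  0.58234124,  0.4013773 ,  0.58164909]), 'contact_force': array([-0.57309004,  0.72472777, -0.04638871]), 'moment': array([ 0.02736506,  0.03069397, -0.01254175]), 'gripper_width': 0.09392421333822161}
scene {'camera_matrix': [[491.319, 0.0, 319.967], [0.0, 491.319, 238.586], [0.0, 0.0, 1.0]], 'distortion': [-0.03, 0.0, 0.0, 0.0, 0.0], 'R': [[0.707, 0.707, -0.011], [0.545, -0.555, -0.629], [-0.451, 0.438, -0.778]], 't': [-0.375, -0.185, 1.09]}
top {'camera_matrix': [[506.538, 0.0, 316.212], [0.0, 506.538, 244.155], [0.0, 0.0, 1.0]], 'distortion': [-0.144, 0.0, 0.0, 0.0, 0.0], 'R': [[-0.001, -1.0, -0.011], [-0.996, 0.002, -0.085], [0.085, 0.011, -0.996]], 't': [0.024, 0.504, 0.844]}
wrist {'camera_matrix': [[411.305, 0.0, 314.604], [0.0, 411.305, 237.517], [0.0, 0.0, 1.0]], 'distortion': [-0.002, 0.0, 0.0, 0.0, 0.0], 'tool_from_camera': [[0.001, -0.259, 0.966, -0.179], [-0.002, -0.966, -0.259, 0.075], [1.0, -0.001, -0.001, -0.0], [0.0, 0.0, 0.0, 1.0]]}
```

View pics/top0.png

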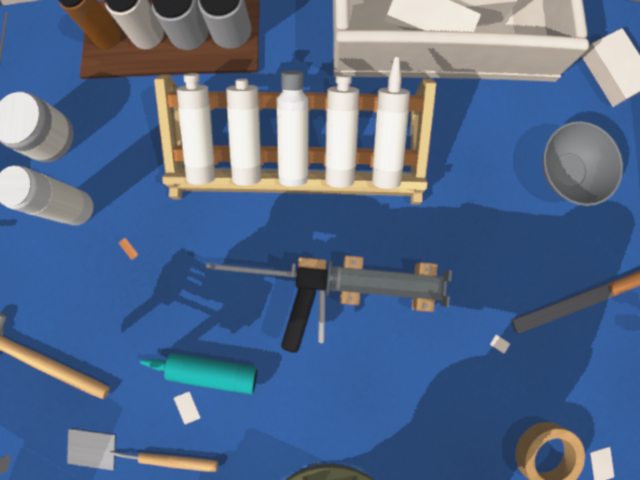

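View pics/scene0.png

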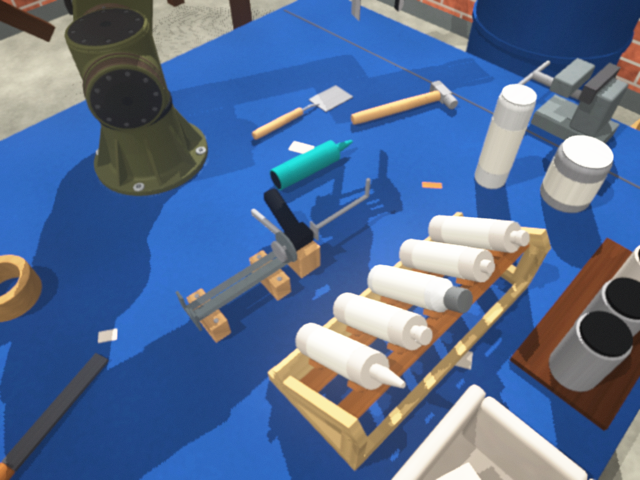

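```bash
cat > h.py <<'E'
import cv2,numpy as np,pickle
from scipy.spatial.transform import Rotation as Ro
def ray(s,uv,o=None):
    n=cv2.undistortPoints(np.array([[uv]],float),s["camera_matrix"],s["distortion"])[0,0]
    v=np.array([*n,1.])
    if "R" in s: return -s["R"].T@s["t"], s["R"].T@v
    T=s["tool_from_camera"]; R=Ro.from_quat(o["orientation"]).as_matrix()
    return np.array(o["ee_pos"])+R@T[:3,3], R@T[:3,:3]@v
def onz(s,uv,z,o=None):
    c,v=ray(s,uv,o); return c+v*(z-c[2])/v[2]
def tri(*rs):
    A=0;b=0
    for c,v in rs:
        v=v/np.linalg.norm(v);P=np.eye(3)-np.outer(v,v);A=A+P;b=b+P@c
    X=np.linalg.solve(A,b);return X,[np.linalg.norm(np.cross(X-c,v/np.linalg.norm(v))) for c,v in rs]
def proj(s,X,o=None):
    X=np.array(X,float)
    if "R" in s: R,t=s["R"],s["t"]
    else:
        T=s["tool_from_camera"]; M=Ro.from_quat(o["orientation"]).as_matrix()
        R=(M@T[:3,:3]).T; t=-R@(np.array(o["ee_pos"])+M@T[:3,3])
    return cv2.projectPoints(X.reshape(1,3),cv2.Rodrigues(np.array(R))[0],np.array(t),s["camera_matrix"],s["distortion"])[0].ravel()
E
python3 - <<'E'
from h import *
o,d=pickle.load(open("s0.pkl","rb"));t,s=d["top"],d["scene"]
print("tip",tri(ray(t,(396,60)),ray(s,(405,385))),onz(t,(396,60),.189))
print("hooktop",tri(ray(t,(207,265)),ray(s,(367,181))))
im=t["img"];hsv=cv2.cvtColor(im,cv2.COLOR_BGR2HSV)
m=((hsv[...,1]<60)&(hsv[...,2]>140)).astype(np.uint8);m[:,:170]=0;m[:,420:]=0;m[:83]=0;m[200:]=0
n,l,st,c=cv2.connectedComponentsWithStats(m)
for i in range(1,n):
    if st[i,4]>800:
        for r in(115,140,165):
            x=np.flatnonzero(l[r]==i);print(r,x.min(),x.max(),end=' | ')
        print(st[i])
a=cv2.resize(im[240:355,195:465],None,fx=2.95,fy=2.95,interpolation=cv2.INTER_CUBIC)
b=cv2.resize(im[50:200,365:440],None,fx=1.6,fy=1.6)
cv2.imwrite("pics/gun.png",a);print(a.shape)
E
```

```text
tip (array([ 0.76277203, -0.0944346 ,  0.18211814]), [np.float64(0.0023630622808704727), np.float64(0.0023630622808704983)]) [ 0.75778048 -0.09503164  0.189     ]
hooktop (array([0.46336003, 0.19061898, 0.10507131]), [np.float64(0.0016112165596875356), np.float64(0.001611216559687669)])
115 179 209 | 140 181 211 | 165 185 211 | [ 177   83   38  102 2900]
115 227 257 | 140 229 258 | 165 231 259 | [ 226   83   35  103 2955]
115 277 307 | 140 277 307 | 165 278 307 | [ 276   83   32  104 2911]
115 326 357 | 140 326 355 | 165 326 354 | [ 325   83   33  105 3004]
115 376 407 | 140 375 404 | 165 373 402 | [ 372   83   37  106 3031]
(339, 796, 3)
```

View pics/gun.png

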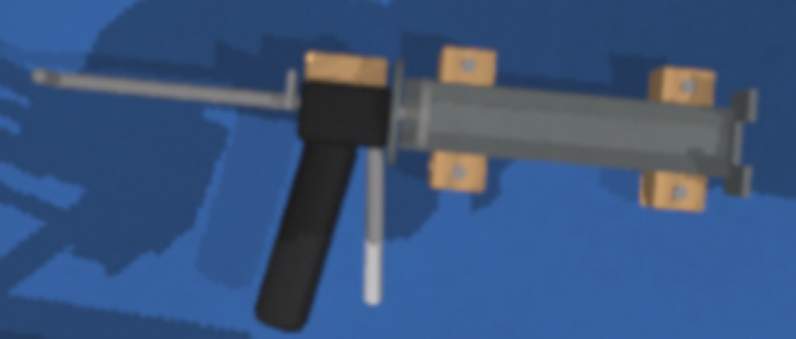

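```bash
python3 - <<'E'
from h import *
o,d=pickle.load(open("s0.pkl","rb"));t,s=d["top"],d["scene"]
f=lambda x,y,z:onz(t,(x/2.948+195-.3,y/2.948+240-.3),z)
for n,p in dict(rodroot=(285,100,.07),rodmid=(150,89,.07),ch_f=(720,138.5,.058),ch_r=(430,115,.058),hook=(37,75,.11),fpA=(743,92,.086),fpB=(737,195,.086),
  rearA=(398,64,.09),rearB=(392,160,.09),b1=(468,65,.044),b2=(459,172,.044),b3=(687,86,.044),b4=(680,192,.044)).items(): print(n,f(*p).round(4))
a=f(720,138.5,.058)-f(430,115,.058);print("gun -y dir deg",np.degrees(np.arctan2(a[1],a[0])))
for x in [(194,196,198),(242,243.5,245),(292,292,292.5),(341.5,340.5,340),(391.5,389.5,387.5)]:
    print([ onz(t,(u,r),.117).round(4)[:2].tolist() for u,r in zip(x,(115,140,165))])
# rack base ends: left/right bottom corners of rack front rail
E
```

```text
rodroot [0.4521 0.0627 0.07  ]
rodmid [0.4581 0.1367 0.07  ]
ch_f [ 0.4302 -0.1779  0.058 ]
ch_r [ 0.444  -0.0167  0.058 ]
hook [0.464  0.1904 0.11  ]
fpA [ 0.4551 -0.1844  0.086 ]
fpB [ 0.3999 -0.1802  0.086 ]
rearA [0.4706 0.0013 0.09  ]
rearB [0.4196 0.0047 0.09  ]
b1 [ 0.4723 -0.0388  0.044 ]
b2 [ 0.4123 -0.0334  0.044 ]
b3 [ 0.46   -0.1627  0.044 ]
b4 [ 0.4003 -0.1579  0.044 ]
gun -y dir deg -94.87496687245391
[[0.7017, 0.2159], [0.6605, 0.2112], [0.6201, 0.2067]]
[[0.7001, 0.1389], [0.6592, 0.1357], [0.6191, 0.1326]]
[[0.6991, 0.0599], [0.6584, 0.0597], [0.6185, 0.0587]]
[[0.6987, -0.0178], [0.6581, -0.0159], [0.6182, -0.0148]]
[[0.6989, -0.0964], [0.6582, -0.0923], [0.6182, -0.0884]]
```

```bash
python3 - <<'E'
from h import *
o,d=pickle.load(open("s0.pkl","rb"));t,s=d["top"],d["scene"]
print("cam",ray(t,(0,0))[0])
B=[onz(t,p,.09).round(4) for p in((198.5,185),(245.5,186),(293,187),(339.5,188),(386.5,189))]
print(B); a=B[0]-B[4];print(np.degrees(np.arctan2(-a[0],a[1])),np.linalg.norm(a))
# rack yaw hypotheses: check projections of cartridge axis
for yaw in (-2,-1,0):
  e=np.array([np.cos(np.radians(yaw))*.819,np.sin(np.radians(yaw))*.819,.5736])
  tip=onz(t,(396,60),.189);m=tip-.125*e
  print(yaw,m.round(4),[proj(t,m+k*e).round(1).tolist() for k in(-.075,-.03,0,.03,.075)],[proj(s,m+k*e).round(1).tolist() for k in(-.075,0,.125)])
E
```

```text
cam [0.42990159 0.01347696 0.88389415]
[array([0.5938, 0.2118, 0.09  ]), array([0.5914, 0.1354, 0.09  ]), array([0.5892, 0.0593, 0.09  ]), array([ 0.5873, -0.0147,  0.09  ]), array([ 0.5857, -0.0896,  0.09  ])]
-1.539429769120277 0.3015088224248173
-2 [ 0.6555 -0.0915  0.1173] [[385.0, 185.8], [387.4, 159.7], [389.0, 141.6], [390.7, 122.9], [393.2, 93.8]] [[307.2, 334.6], [336.6, 349.1], [400.0, 380.3]]
-1 [ 0.6554 -0.0932  0.1173] [[386.8, 185.8], [388.8, 159.8], [390.2, 141.7], [391.5, 123.0], [393.6, 93.9]] [[305.8, 335.8], [335.7, 350.0], [400.0, 380.3]]
0 [ 0.6554 -0.095   0.1173] [[388.5, 185.9], [390.2, 159.8], [391.3, 141.7], [392.4, 123.0], [394.1, 93.9]] [[304.3, 337.0], [334.7, 350.8], [400.0, 380.3]]
```

```bash
python3 -m creep '{"dp":[[-0.015,0,0],[-0.015,0,0],[-0.015,0,0],[0,-0.03,-0.04],[0,-0.03,-0.04],[0,-0.03,-0.04],[0,-0.03,-0.04],[0,-0.03,-0.04]],"yaw":[-6.4,-6.4,-6.5,0,0,0,0,0],"claw":[0.68,0.68,0.68,0.68,0.68,0.68,0.68,0.68]}'
python3 -m creep '{"dp":[[0,-0.03,-0.04],[0,-0.03,-0.04],[0,-0.03,-0.04],[0,-0.03,-0.04],[0,-0.03,-0.04],[0,-0.03,-0.04],[0,-0.03,-0.04],[0,-0.03,-0.04]],"yaw":[0,0,0,0,0,0,0,0],"claw":[0.68,0.68,0.68,0.68,0.68,0.68,0.68,0.68]}'
```

```text
time: 0.95
ee_pos: [0.3406, 0.3086, 0.2504]
orientation: [-0.494, 0.506, 0.494, 0.506]
contact_force: [1.2, -0.1, 0.1]
gripper_width: 0.0639
time: 1.75
ee_pos: [0.5724, -0.0178, 0.2503]
orientation: [-0.493, 0.507, 0.493, 0.506]
contact_force: [-0.6, 1.1, 0.7]
gripper_width: 0.0641
```

```bash
python3 -m creep '{"dp":[[0,-0.025,-0.025],[0,-0.03,-0.024],[0,-0.03,-0.024],[0,0,0],[0,0,0],[0,0,0],[0,0,0],[0,0,0]],"yaw":[0,0,0,0,0,0,0,0],"claw":[0.68,0.68,0.68,0.68,0.68,0.68,0.68,0.68]}'
python3 - <<'E'
from h import *
from cell import bot
o=bot.get_obs();s=bot.snapshot("wrist");pickle.dump((o,s),open("w1.pkl","wb"))
print(o["ee_pos"],o["q"],o["contact_force"])
yaw=np.radians(-1.5);e=np.array([np.cos(yaw)*.819,np.sin(yaw)*.819,.5736]);m=np.array([.6555,-.0925,.117])
for k in(-.075,0,.075,.125):print(k,proj(s,m+k*e,o).round(1))
cv2.imwrite("pics/w1.png",s["img"])
E
```

```text
time: 2.55
ee_pos: [0.6544, -0.0903, 0.2512]
orientation: [-0.494, 0.506, 0.493, 0.506]
contact_force: [-0.6, 0.4, 0.1]
gripper_width: 0.0637
[ 0.65437265 -0.09029499  0.25115047] [-1.92562234e-01  5.30772467e-01  1.09460408e+00  1.51374217e-05
  1.51538174e+00 -1.73812029e+00] [-0.64754645  0.37780358  0.12449054]
-0.075 [312.5 145.6]
0 [312.4 228.3]
0.075 [312.2 325.3]
0.125 [312.  399.8]
```

View pics/w1.png

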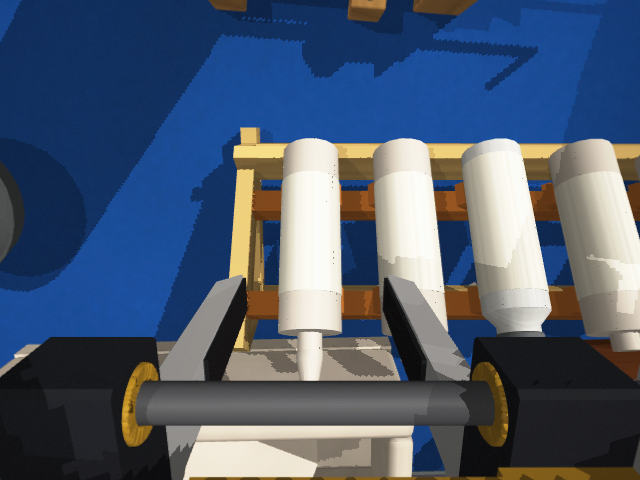

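```bash
python3 -m creep '{"dp":[[0.02,-0.001,-0.003],[0.03,0,0],[0.03,0,0],[0.03,0,0],[0.02,0,0],[0.015,0,0],[0.008,0,0],[0,0,0]],"yaw":[0,0,0,0,0,0,0,0],"claw":[0.68,0.68,0.68,0.68,0.68,0.68,0.68,0.68]}'
```

```text
time: 3.4
ee_pos: [0.6554, -0.0938, 0.097]
orientation: [-0.493, 0.507, 0.494, 0.506]
contact_force: [0.2, 0.0, 1.0]
gripper_width: 0.0638
```

```bash
python3 -m creep '{"dp":[[0,0,0],[0,0,0],[0,0,0],[0,0,0],[0,0,0],[0,0,0],[0,0,0],[0,0,0]],"yaw":[0,0,0,0,0,0,0,0],"claw":[0,0,0,0,0,0,0,0]}'
```

```text
time: 4.2
ee_pos: [0.656, -0.0939, 0.0985]
orientation: [-0.494, 0.506, 0.493, 0.507]
contact_force: [-1.2, 0.8, 7.0]
gripper_width: 0.0465
```

```bash
python3 -m creep '{"dp":[[-0.005,0,0],[-0.01,0,0],[-0.015,0,0],[-0.02,0,0],[-0.025,0,0],[-0.025,0,0],[-0.025,0,0],[-0.025,0,0]],"yaw":[0,0,0,0,0,0,0,0],"claw":[0,0,0,0,0,0,0,0]}'
```

```text
time: 5.0
ee_pos: [0.6553, -0.094, 0.2497]
orientation: [-0.494, 0.506, 0.493, 0.507]
contact_force: [-0.2, -0.1, -4.1]
gripper_width: 0.0464
```

```bash
python3 -m creep '{"dp":[[0,0.02,0],[0,0.035,0],[0,0.035,0],[0,0.035,0],[0,0.035,0],[0,0.035,0],[0,0.024,-0.003],[0,0,0]],"yaw":[0,0,0,0,0,0,0,8.5],"claw":[0,0,0,0,0,0,0,0]}'
python3 -m creep '{"dp":[[0,0,0],[0,0,0],[0,0,0],[0,0,0],[0,0,0],[0,0,0],[0,0,0],[0,0,0]],"yaw":[8.5,8.5,8.5,8.5,8.5,8.5,8.5,8.5],"claw":[0,0,0,0,0,0,0,0]}'
python3 -m creep '{"dp":[[0,0,0],[0,0,0],[0,0,0],[0,0,0],[0,0,0],[0,0,0],[0,0,0],[0,0,0]],"yaw":[8.5,8.5,0,0,0,0,0,0],"claw":[0,0,0,0,0,0,0,0]}'
python3 - <<'E'
from h import *
from cell import bot
o=bot.get_obs();s=bot.snapshot("wrist");t=bot.snapshot("top");c=bot.snapshot("scene");pickle.dump((o,s,t,c),open("w2.pkl","wb"))
R=Ro.from_quat(o["orientation"]).as_matrix();print(o["ee_pos"],o["q"],"\n",R.round(4))
im=s["img"]; b=t["img"][150:390,180:500]; q=c["img"][60:300,150:470]
cv2.imwrite("pics/w2.png",np.hstack([cv2.resize(im,(480,360)),np.vstack([b,q])[::1][:480,:].copy()[60:420] ]))
E
```

```text
time: 5.8
ee_pos: [0.4346, -0.0914, 0.2492]
orientation: [-0.455, 0.541, 0.454, 0.542]
contact_force: [-0.6, 0.1, -2.9]
gripper_width: 0.0464
time: 6.6
ee_pos: [0.4365, -0.0913, 0.2486]
orientation: [-0.072, 0.703, 0.072, 0.704]
contact_force: [-0.4, 0.2, -3.2]
gripper_width: 0.0464
time: 7.4
ee_pos: [0.4365, -0.0913, 0.2474]
orientation: [0.031, 0.706, -0.031, 0.706]
contact_force: [0.3, 0.9, -4.2]
gripper_width: 0.0465
[ 0.43653865 -0.09129963  0.24744982] [-2.88318487e-01  3.17902262e-02  1.73462197e+00 -2.05693976e-05
  1.37524973e+00 -2.01906758e-01] 
 [[-1.000e-04  8.630e-02  9.963e-01]
 [ 0.000e+00  9.963e-01 -8.630e-02]
 [-1.000e+00 -0.000e+00 -1.000e-04]]
```

View pics/w2.png

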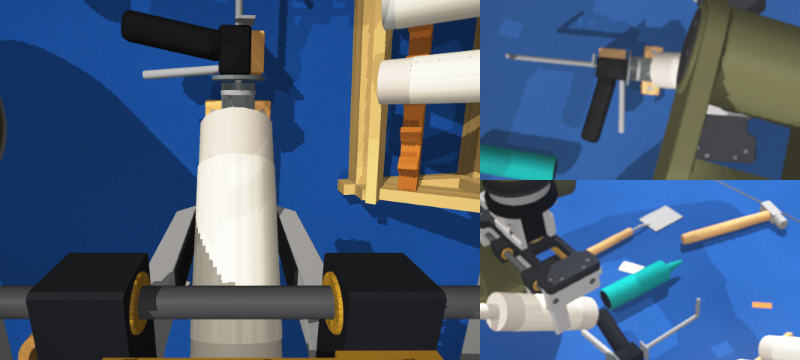

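```bash
python3 - <<'E'
from h import *
o,s,t,c=pickle.load(open("w2.pkl","rb"))
R=Ro.from_quat(o["orientation"]).as_matrix();g=o["ee_pos"]-.019*R[:,0]
for a in(0,10,20,35):
    e=-R[:,1]*np.cos(np.radians(a))+np.array([0,0,np.sin(np.radians(a))]); n=np.cross(e,R[:,2]);n*=np.sign(n[2])
    print(a,"wrist base ctr/top/bot",[proj(s,g-.075*e+k*n,o).round(0).tolist() for k in(0,.0235,-.0235)],"scene base,sh,tip",[proj(c,g+k*e).round(0).tolist() for k in(-.075,.075,.125)])
G=np.array([.437,-.096,.07]);gy=np.array([np.sin(.087),np.cos(.087),0])
for k,z in((.07,.07),(.097,.07),(.097,.099),(.15,.07),(.2,.07)): print("gun",k,z,proj(s,G+gy*k+[0,0,z-.07],o).round(1))
a=s["img"][0:240,200:440];b=c["img"][60:460,20:340]
cv2.imwrite("pics/w3.png",np.hstack([cv2.resize(a,(400,400),interpolation=cv2.INTER_CUBIC),cv2.resize(b,(320,400))]))
E
```

```text
0 wrist base ctr/top/bot [[315.0, 127.0], [315.0, 127.0], [315.0, 127.0]] scene base,sh,tip [[264.0, 165.0], [168.0, 218.0], [132.0, 238.0]]
10 wrist base ctr/top/bot [[315.0, 130.0], [315.0, 119.0], [315.0, 139.0]] scene base,sh,tip [[265.0, 172.0], [166.0, 211.0], [128.0, 226.0]]
20 wrist base ctr/top/bot [[315.0, 138.0], [315.0, 118.0], [315.0, 153.0]] scene base,sh,tip [[264.0, 180.0], [166.0, 203.0], [126.0, 212.0]]
35 wrist base ctr/top/bot [[315.0, 156.0], [315.0, 127.0], [315.0, 179.0]] scene base,sh,tip [[260.0, 191.0], [169.0, 189.0], [131.0, 188.0]]
gun 0.07 0.07 [316.  138.9]
gun 0.097 0.07 [316.  105.3]
gun 0.097 0.099 [316.1 103.4]
gun 0.15 0.07 [316.   35.2]
gun 0.2 0.07 [315.9 -36.5]
```

View pics/w3.png

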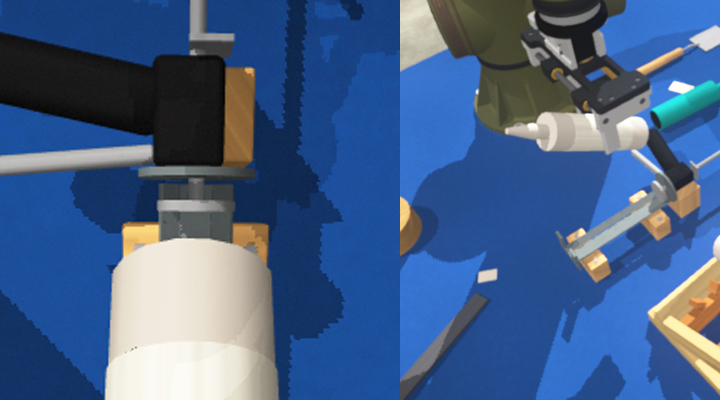

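```bash
python3 - <<'E'
from h import *
o,s,t,c=pickle.load(open("w2.pkl","rb"))
R=Ro.from_quat(o["orientation"]).as_matrix();g=o["ee_pos"]-.019*R[:,0]
a=np.radians(35);e=-R[:,1]*np.cos(a)+np.array([0,0,np.sin(a)]); n=np.cross(e,R[:,2]);n*=np.sign(n[2])
for d in(0,.005,.01,.015): print(d,proj(s,g-(.075-d)*e+.0235*n,o).round(0),proj(c,g+(.125+d)*e).round(0),proj(c,g+(.075+d)*e+.0*n).round(0))
G=np.array([.437,-.096,.07]);gy=np.array([np.sin(.087),np.cos(.087),0]);gx=np.array([gy[1],-gy[0],0])
for u,v,z in((318.2,129,.058),(317.8,111,.07),(318.3,15,.07),(318,127,.0895),(318,120,.0895),(318.2,103,.095)):
    X=onz(s,(u,v),z,o);print((u,v),X.round(4),"gun x,y",((X-G)@gx).round(4),((X-G)@gy).round(4))
print("tcp",((o["ee_pos"]-G)@gx).round(4),((o["ee_pos"]-G)@gy).round(4))
E
```

```text
0 [315. 127.] [131. 188.] [169. 189.]
0.005 [315. 137.] [126. 188.] [165. 189.]
0.01 [315. 147.] [122. 188.] [162. 189.]
0.015 [315. 158.] [118. 188.] [158. 189.]
(318.2, 129) [ 0.4457 -0.0184  0.058 ] gun x,y 0.002 0.078
(317.8, 111) [ 0.4466 -0.004   0.07  ] gun x,y 0.0015 0.0925
(318.3, 15) [0.4531 0.0677 0.07  ] gun x,y 0.0018 0.1645
(318, 127) [ 0.4455 -0.0167  0.0895] gun x,y 0.0016 0.0797
(318, 120) [ 0.4459 -0.0114  0.0895] gun x,y 0.0016 0.085
(318.2, 103) [0.4471 0.001  0.095 ] gun x,y 0.0017 0.0975
tcp -0.0009 0.0046
```

```bash
python3 -m creep '{"dp":[[0.02,-0.003,0.0025],[0.03,0,0],[0.03,0,0],[0.03,0,0],[0.02,0,0],[0.007,0,0],[0,0,0],[0,0,0]],"yaw":[0,0,0,0,0,0,0,0],"claw":[0,0,0,0,0,0,0,0]}'
python3 - <<'E'
from h import *
from cell import bot
o=bot.get_obs();s=bot.snapshot("wrist");c=bot.snapshot("scene");pickle.dump((o,s,c),open("w4.pkl","wb"))
print(o["ee_pos"],o["contact_force"])
G=np.array([.437,-.096,.07]);gy=np.array([np.sin(.087),np.cos(.087),0]);gx=np.array([gy[1],-gy[0],0])
print("tcp gun",((o["ee_pos"]-G)@gx).round(4),((o["ee_pos"]-G)@gy).round(4))
for k in(.08,.097,.15,.2): print(proj(s,G+gx*.0017+gy*k,o).round(1))
cv2.imwrite("pics/w4.png",np.hstack([cv2.resize(s["img"][0:300,170:470],(480,480),interpolation=cv2.INTER_CUBIC),cv2.resize(c["img"][130:370,130:290],(320,480))]))
E
```

```text
time: 8.35
ee_pos: [0.4394, -0.0946, 0.1115]
orientation: [0.031, 0.706, -0.031, 0.707]
contact_force: [-0.5, -0.9, -3.7]
gripper_width: 0.0465
[ 0.43935914 -0.09464045  0.11145395] [-0.51137066 -0.91814475 -3.70424276]
tcp gun 0.0022 0.0016
[313.7 120.2]
[313.6  85.2]
[313.4 -34.1]
[ 313.1 -162.9]
```

View pics/w4.png

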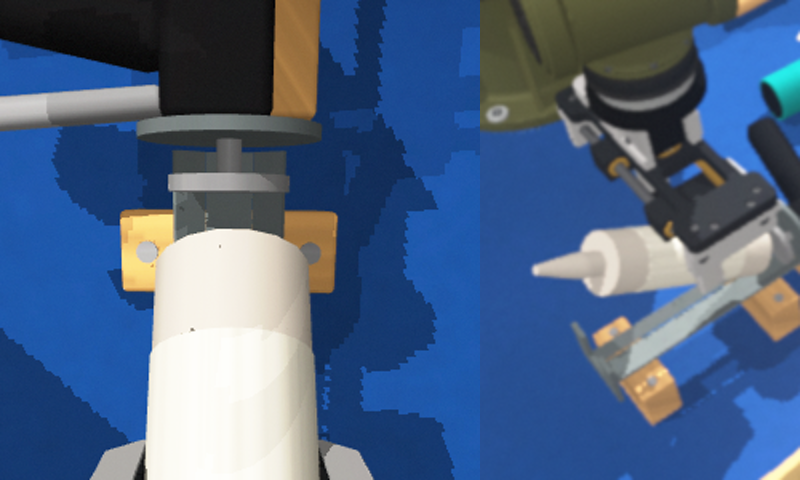

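```bash
python3 -m creep '{"dp":[[0.01,0,-0.0008],[0.01,0,0],[0.005,0,0],[0.004,0,0],[0.003,0,0],[0.003,0,0],[0.003,0,0],[0,0,0]],"yaw":[0,0,0,0,0,0,0,0],"claw":[0,0,0,0,0,0,0,0]}'
```

```text
time: 9.25
ee_pos: [0.4379, -0.0942, 0.0719]
orientation: [0.031, 0.707, -0.031, 0.706]
contact_force: [1.9, 0.2, -2.0]
gripper_width: 0.0462
```

```bash
python3 -m creep '{"dp":[[0.002,0,0],[0.002,0,0],[0.002,0,0],[0.002,0,0],[0.002,0,0],[0.002,0,0],[0.002,0,0],[0,0,0]],"yaw":[0,0,0,0,0,0,0,0],"claw":[0,0,0,0,0,0,0,0]}'
python3 - <<'E'
from h import *
from cell import bot
o=bot.get_obs();s=bot.snapshot("wrist");c=bot.snapshot("scene");pickle.dump((o,s,c),open("w5.pkl","wb"))
print(o["ee_pos"],o["contact_force"],o["moment"])
cv2.imwrite("pics/w5.png",np.hstack([cv2.resize(s["img"][0:300,170:470],(400,400),interpolation=cv2.INTER_CUBIC),cv2.resize(c["img"][150:350,130:330],(400,400),interpolation=cv2.INTER_CUBIC)]))
E
```

```text
time: 10.05
ee_pos: [0.4379, -0.0943, 0.0581]
orientation: [0.031, 0.707, -0.031, 0.706]
contact_force: [0.4, -0.7, -0.8]
gripper_width: 0.0464
[ 0.43787967 -0.09431592  0.05813469] [ 0.40102211 -0.6898513  -0.75623139] [-0.02560276 -0.18449318 -0.11086305]
```

View pics/w5.png

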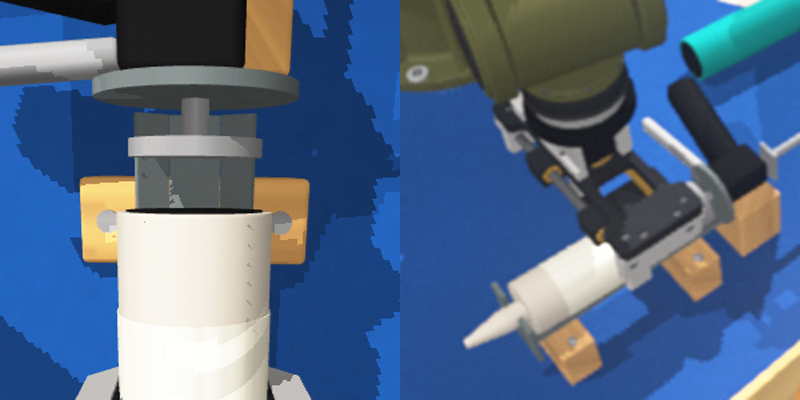

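```bash
python3 -m creep '{"dp":[[0.001,0,0],[0.001,0,0],[0.001,0,0],[0.001,0,0],[0.001,0,0],[0.001,0,0],[0,0,0],[0,0,0]],"yaw":[0,0,0,0,0,0,0,0],"claw":[0,0,0,0,0,0,0,0]}'
```

```text
time: 10.95
ee_pos: [0.4378, -0.0946, 0.0543]
orientation: [0.03, 0.707, -0.031, 0.706]
contact_force: [-16.2, 1.4, 35.6]
gripper_width: 0.0463
```

```bash
python3 -m creep '{"dp":[[-0.001,0,0],[-0.001,0,0],[0,0,0],[0,0,0],[0,0,0],[0,0,0],[0,0,0],[0,0,0]],"yaw":[0,0,0,0,0,0,0,0],"claw":[0,0,0,0,0,0,0,0]}'
python3 - <<'E'
from h import *
from cell import bot
o=bot.get_obs();s=bot.snapshot("wrist");c=bot.snapshot("scene");pickle.dump((o,s,c),open("w6.pkl","wb"))
print(o["ee_pos"],o["contact_force"],o["moment"])
cv2.imwrite("pics/w6.png",np.hstack([cv2.resize(s["img"][0:300,170:470],(400,400),interpolation=cv2.INTER_CUBIC),cv2.resize(c["img"][200:350,130:280],(400,400),interpolation=cv2.INTER_CUBIC)]))
E
```

```text
time: 11.75
ee_pos: [0.4378, -0.0943, 0.0545]
orientation: [0.031, 0.707, -0.031, 0.706]
contact_force: [-4.0, 0.2, 6.6]
gripper_width: 0.0461
[ 0.43779068 -0.09431758  0.05448046] [-4.00043162  0.21674769  6.57299275] [ 0.01102876  0.82830961 -0.03491158]
```

View pics/w6.png

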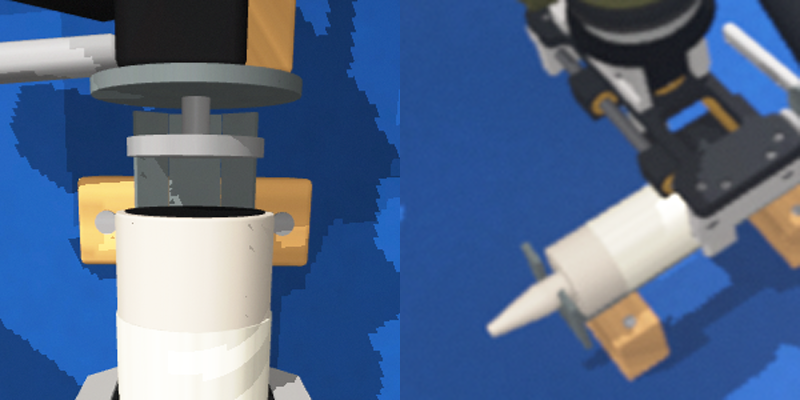

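```bash
python3 -m creep '{"dp":[[0,0,0],[0,0,0],[0,0,0],[0,0,0],[0,0,0],[0,0,0],[0,0,0],[0,0,0]],"yaw":[0,0,0,0,0,0,0,0],"claw":[0.68,0.68,0.68,0.68,0.68,0.68,0.68,0.68]}'
python3 -m creep '{"dp":[[-0.003,0,0],[-0.01,0,0],[-0.015,0,0],[-0.02,0,0],[-0.03,0,0],[-0.03,0,0],[-0.03,0,0],[0,0,0]],"yaw":[0,0,0,0,0,0,0,0],"claw":[0.68,0.68,0.68,0.68,0.68,0.68,0.68,0.68]}'
```

```text
time: 12.65
ee_pos: [0.438, -0.0944, 0.0545]
orientation: [0.031, 0.706, -0.031, 0.706]
contact_force: [0.2, 0.3, -0.3]
gripper_width: 0.0642
time: 13.45
ee_pos: [0.4394, -0.0948, 0.1968]
orientation: [0.03, 0.704, -0.031, 0.709]
contact_force: [0.2, 0.2, 0.7]
gripper_width: 0.0637
```

```bash
python3 -m creep '{"dp":[[0,0.039,0],[0,0.039,0],[0,0.039,0],[0,0.039,0],[0,0.039,0],[0,0.039,0],[0,0.039,0],[0,0.039,0]],"yaw":[0,0,0,0,0,0,0,0],"claw":[0,0,0,0,0,0,0,0]}'
python3 -m creep '{"dp":[[0.02,0,0],[0.02,0,0],[0.02,0,0],[0,0,0],[0,0,0],[0,0,0],[0,0,0],[0,0,0]],"yaw":[0,0,0,0,0,0,0,0],"claw":[0,0,0,0,0,0,0,0]}'
python3 - <<'E'
from h import *
from cell import bot
o=bot.get_obs();s=bot.snapshot("wrist");t=bot.snapshot("top");c=bot.snapshot("scene");pickle.dump((o,s,t,c),open("w7.pkl","wb"))
print(o["ee_pos"],o["gripper_width"],o["q"])
G=np.array([.437,-.096,.07]);gy=np.array([np.sin(.087),np.cos(.087),0]);gx=np.array([gy[1],-gy[0],0])
print("tcp gun",((o["ee_pos"]-G)@gx).round(4),((o["ee_pos"]-G)@gy).round(4))
H=G+gx*.0015+gy*.285
for z in(.07,.11):print("hook scene",proj(c,[*H[:2],z]).round(1))
print("tcp scene",proj(c,o["ee_pos"]).round(1), "tool ax wrist",proj(s,o["ee_pos"],o).round(1))
cv2.imwrite("pics/w7.png",np.hstack([cv2.resize(s["img"],(400,300)),cv2.resize(c["img"][110:260,270:470],(400,300),interpolation=cv2.INTER_CUBIC)]))
E
```

```text
time: 14.25
ee_pos: [0.4647, 0.218, 0.1924]
orientation: [0.031, 0.707, -0.031, 0.706]
contact_force: [0.1, -0.5, 0.9]
gripper_width: 0.0033
time: 15.05
ee_pos: [0.4654, 0.2165, 0.1331]
orientation: [0.031, 0.706, -0.031, 0.707]
contact_force: [0.7, 0.3, -0.5]
gripper_width: 0.0005
[0.4653553  0.21645257 0.13311845] 0.0004914137530935575 [ 3.63996577e-01  2.91545034e-01  1.70930128e+00 -4.31782411e-06
  1.13965345e+00  4.51140504e-01]
tcp gun 0.0011 0.3137
hook scene [365.6 195.2]
hook scene [367.  179.6]
tcp scene [379.4 162.7] tool ax wrist [315.1 293.4]
```

View pics/w7.png

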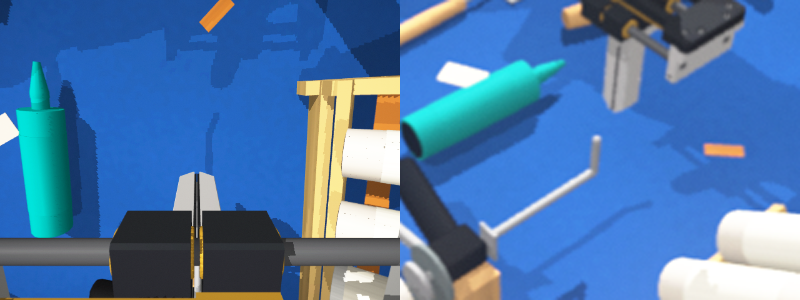

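```bash
python3 -m creep '{"dp":[[0.015,0,0],[0.015,0,0],[0.015,0,0],[0.005,0,0],[0,-0.003,0],[0,-0.003,0],[0,-0.003,0],[0,0,0]],"yaw":[0,0,0,0,0,0,0,0],"claw":[0,0,0,0,0,0,0,0]}'
python3 -m creep '{"dp":[[0,-0.002,0],[0,-0.002,0],[0,-0.002,0],[0,-0.002,0],[0,-0.002,0],[0,-0.002,0],[0,0,0],[0,0,0]],"yaw":[0,0,0,0,0,0,0,0],"claw":[0,0,0,0,0,0,0,0]}'
```

```text
time: 16.0
ee_pos: [0.4646, 0.2071, 0.083]
orientation: [0.031, 0.706, -0.031, 0.707]
contact_force: [0.0, 0.4, 0.4]
gripper_width: 0.0005
time: 16.8
ee_pos: [0.4633, 0.1953, 0.0824]
orientation: [0.031, 0.706, -0.031, 0.706]
contact_force: [0.0, 0.2, 0.4]
gripper_width: 0.0002
```

```bash
python3 -m creep '{"dp":[[0,-0.002,0],[0,-0.002,0],[0,-0.002,0],[0,-0.001,0],[0,-0.001,0],[0,0,0],[0,0,0],[0,0,0]],"yaw":[0,0,0,0,0,0,0,0],"claw":[0,0,0,0,0,0,0,0]}'
python3 - <<'E'
from h import *
from cell import bot
o=bot.get_obs();s=bot.snapshot("wrist");c=bot.snapshot("scene");pickle.dump((o,s,c),open("w8.pkl","wb"))
print(o["ee_pos"],o["contact_force"])
cv2.imwrite("pics/w8.png",np.hstack([cv2.resize(c["img"][130:330,130:430],(450,300),interpolation=cv2.INTER_CUBIC),cv2.resize(c["img"][140:240,320:420],(300,300),interpolation=cv2.INTER_CUBIC)]))
E
```

```text
time: 17.6
ee_pos: [0.4626, 0.1874, 0.0824]
orientation: [0.031, 0.706, -0.031, 0.706]
contact_force: [-0.5, 0.4, 1.4]
gripper_width: 0.0004
[0.46255703 0.1873713  0.08239604] [-0.53616313  0.35891307  1.44016132]
```

View pics/w8.png

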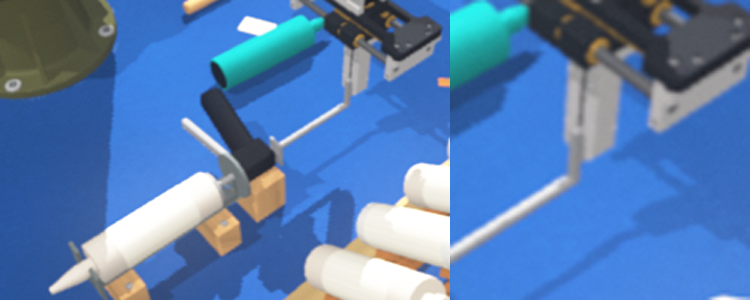

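```bash
python3 -m creep '{"dp":[[0,-0.001,0],[0,-0.001,0],[0,-0.001,0],[0,-0.001,0],[0,-0.001,0],[0,-0.001,0],[0,-0.0005,0],[0,-0.0005,0]],"yaw":[0,0,0,0,0,0,0,0],"claw":[0,0,0,0,0,0,0,0]}'
python3 -m creep '{"dp":[[0,-0.0004,0],[0,-0.0004,0],[0,-0.0004,0],[0,-0.0004,0],[0,-0.0004,0],[0,-0.0004,0],[0,-0.0004,0],[0,-0.0004,0]],"yaw":[0,0,0,0,0,0,0,0],"claw":[0,0,0,0,0,0,0,0]}'
```

```text
time: 18.5
ee_pos: [0.462, 0.1808, 0.0825]
orientation: [0.031, 0.706, -0.031, 0.706]
contact_force: [0.2, 5.6, -1.0]
gripper_width: 0.0006
time: 19.3
ee_pos: [0.462, 0.1801, 0.0827]
orientation: [0.033, 0.706, -0.029, 0.707]
contact_force: [1.6, 29.2, -5.4]
gripper_width: 0.0003
```

```bash
python3 -m creep '{"dp":[[0,0.0005,0],[0,0.0005,0],[0,0.0005,0],[0,0.0005,0],[0,0.001,0],[0,0.001,0],[0,0.005,0],[0,0.01,0]],"yaw":[0,0,0,0,0,0,0,0],"claw":[0,0,0,0,0,0,0,0]}'
python3 -m creep '{"dp":[[0,0.01,0],[-0.01,0.01,0],[-0.03,0,0],[-0.03,0,0],[-0.03,0,0],[-0.03,0,0],[0,0,0],[0,0,0]],"yaw":[0,0,0,0,0,0,0,0],"claw":[0,0,0,0,0,0,0,0]}'
python3 - <<'E'
from h import *
from cell import bot
o=bot.get_obs();t=bot.snapshot("top");c=bot.snapshot("scene");pickle.dump((o,t,c),open("w9.pkl","wb"))
print(o["ee_pos"],o["contact_force"])
o0,d=pickle.load(open("s0.pkl","rb"))
G=np.array([.437,-.096,.07]);gy=np.array([np.sin(.087),np.cos(.087),0])
print("shoulder/tip/base expected top",[proj(t,G+[.0015,0,0]+gy*k+[0,0,.0]).round(1).tolist() for k in(-.09,-.14,.06)])
# neighbours: base lower row/columns in top view
hsv=cv2.cvtColor(t["img"],cv2.COLOR_BGR2HSV);m=((hsv[...,1]<60)&(hsv[...,2]>140)).astype(np.uint8);m[:,:170]=0;m[:,420:]=0;m[:83]=0;m[200:]=0
n,l,st,_=cv2.connectedComponentsWithStats(m);print([s.tolist() for s in st[1:] if s[4]>800])
cv2.imwrite("pics/w9.png",np.hstack([cv2.resize(t["img"][50:330,190:470],(400,400),interpolation=cv2.INTER_CUBIC),cv2.resize(c["img"][170:370,130:330],(400,400),interpolation=cv2.INTER_CUBIC)]))
E
```

```text
time: 20.1
ee_pos: [0.4634, 0.1963, 0.0825]
orientation: [0.031, 0.706, -0.031, 0.706]
contact_force: [0.1, -0.6, 0.7]
gripper_width: 0.0006
time: 20.9
ee_pos: [0.4651, 0.2167, 0.213]
orientation: [0.031, 0.706, -0.03, 0.707]
contact_force: [0.1, -0.4, -0.3]
gripper_width: 0.0006
[0.46511617 0.21673303 0.21302568] [ 0.05537845 -0.41218363 -0.33412221]
shoulder/tip/base expected top [[445.4, 286.4], [475.6, 288.8], [353.0, 278.7]]
[[176, 83, 39, 102, 2928], [226, 83, 35, 103, 2976], [276, 83, 32, 103, 2922], [326, 83, 33, 105, 2838]]
```

View pics/w9.png

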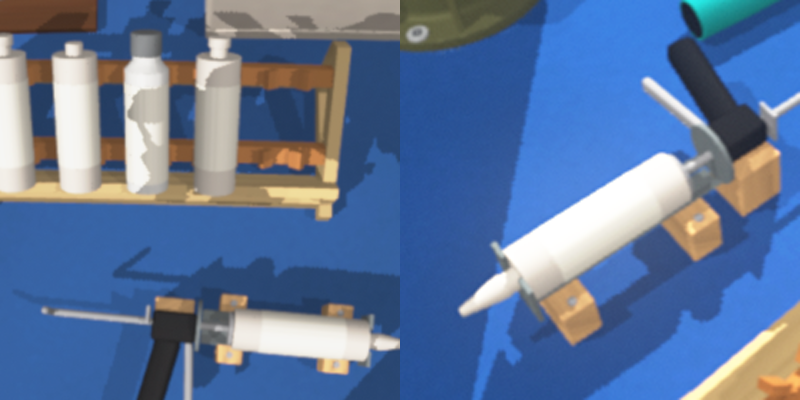

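```bash
python3 -c "
from cell import bot
print(bot.job_done())"
```

```text
the job is handed in; nothing more can be done
None
```

The cartridge is loaded in the gun with the plunger pressed up against it, and I handed the job in at about 21 s of the 51 s allowed. I don't know the verdict, as the hand-in reports none.

**What I did:** I took the nozzle cartridge from the right-most place in the rack (lowest y). I lifted it straight up, turned it about 93° and lowered it base-first into the cradle, so it swung level in the grip with the nozzle in the slot. I then let go and pushed the rod forward by its hook until the force rose sharply, and backed the hand clear.

**Last checks that agreed:**
- **Seat:** the cartridge lies level, shoulder at the front plate, nozzle through the slot. In the top view its base is within a pixel of where it should be.
- **Plunger:** the hook moved about 20–22 mm, which fits a start near 0.010 and the expected stop at 0.030. The push ended at 29 N, well under the 60 N limit.
- **Neighbours:** all four are within about 1 pixel (1–2 mm) of where they started.
- **Robot:** it is clear of everything, with no contact force beyond noise.

**What disagreed or was not checked:**
- **Grip:** I held the cartridge about 8 mm nearer its base than planned, and about 5 mm above its axis. I allowed for the 8 mm when lowering it. I only worked out the 5 mm afterwards, from a brief 36 N press against the cradle, which I eased off before letting go.
- **Gun position:** the top and wrist cameras differed by about 2 mm, so I went by the close wrist view.
- **Plunger holding force:** I could not measure the force left on the base after backing off. I am relying on the rod's friction to hold it, and the plunger disc was hidden behind the base in the last picture.

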